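Cover the tube cassette and unclip it from the shaker

ROBOT

A 7-joint arm with a two-finger parallel gripper is mounted at the origin on the work surface. World frame = base frame: x ahead of the robot, y to its left, z up, the work surface at z = 0. Lengths are in m, angles in rad, forces in N, time in s.
With the tool pointing down it reaches from about 0.4 to 0.85 m from the base axis. Payload 10.4 kg.
Tool frame: the origin (TCP) lies between the finger pads; the fingertips stand 17 mm ahead of it and the grasp point (between the pads) lies 2 mm behind it; x points along the fingers, y is the direction in which the jaws open and shut, and the axes are right-handed (so a half turn about x gives the same grasp; the last joint's range is limited). The gripper opens to 87 mm and grips with 3 to 60 N. Pads are 19 mm wide; open, the fingers measure 117 mm over their backs; the gripper's body (75 mm by 190 mm) begins 51 mm behind the grasp point.
Start: joints at [1.237, 0.332, -0.065, 1.46, 0.022, 1.35, -0.088], TCP at [0.191, -0.595, 0.24] pointing down, gripper open.
Joint ranges: [-2.6, 2.6], [-0.5, 2.12], [-1.47, 1.34], [0.16, 2.42], [-1.27, 4.41], [0.06, 2.06], [-2.6, 2.6]. Speed limits (rad/s): [2.22, 2.22, 2.79, 2.79, 3.14, 3.14, 3.14].

INTERFACE

Orientations are given as a unit quaternion [x, y, z, w].
In Python, from bench import r, optics, close_job gives the robot as it stands.
- The arm moves only by the shell command python3 -m inch 'ROWS' [OPENING] [FORCE]. ROWS is JSON, a list of rows, each an object with "translation": the shift along the tool's x, y, z in cm, a list of three; "spin": the turn about the tool's x in degrees. In form: [{"translation": [tx, ty, tz], "spin": spin}, ...]. A call has 1 to 20 rows; each row shifts and turns the pose as measured when the row begins, along the tool's axes as they then stand; what a row does not reach is not made up. A row lasts 1/8 s, in which the tool goes at most 62.5 mm and 10.7 degrees, less where a joint would pass 70% of its speed; a pose out of reach is approached as far as the arm can. A call is refused whole if a number of a shift passes 6.25 or a number of a turn 10.7, either way. A call with a gripper value outside its range is refused whole. OPENING is the closure, from 0 (fully open) to 1 (shut), set as the call begins (- or left out, the last holds). The fingers move at their own pace and stop on an object; FORCE is the grip in N (left out, the last holds). Time passes only in rows, so rows that do not move let the fingers close. It gives the time, the measured TCP pose, the force and the opening at its end, in the units of the state.
- r.read_state(): the state, without advancing time (a new reading comes with each control period).
- optics.camera(name): name is "scene" or "top" or "wrist"; returns the picture (384x512x3 uint8, red, green, blue); there is no depth.
- optics.camera_model(name): a dict with "camera_matrix" (3x3 intrinsics, pixels), "world_from_camera" (4x4, takes a point from camera to world coordinates); the wrist camera has in their place "tool_from_camera" (4x4, takes a point from camera to tool coordinates, whose origin is the TCP and whose axes are the tool frame's). Camera axes: x right, y down, z forward; pixel columns grow to the right and rows downward; lengths in m; the calibration is good to about 2 mm. A picture is of the moment at which its call begins: read the wrist's pose just before it. camera_model takes no time and is no camera call.
- close_job(): hands the job in, once; it reports no verdict.
The state is a dict: "time": time; "joint_positions": joint angles; "joint_vel": joint speeds; "joint_torque": joint torques, N m; "ee_pos": TCP position; "eef_rot": TCP orientation; "ft_force": force on the tool from outside, world axes, zero at the start; "torque": the same for the moment, N m; "width": finger opening in m.
Only numpy, scipy, OpenCV 4.12 (cv2) and the standard library are available. Lean on these libraries where they do the work, as an engineer would, in place of code of your own. Each camera call takes 0.05 s, during which the arm holds its last target.

TASK

The green cassette of sample tubes on the shaker is ready to be handed on: fit the orange retaining cover from the bench over its two steel pins until it lies flush, and let go of it. Then pinch the two yellow side catches together to unclip the cassette, lift it level and straight up until it hangs well clear, a good 6 cm above its seat, with the cover still in place, and finish while still holding it there by its pinched catches. Leave the other things on the bench as they are.

Things in the scene. Friction and masses are not known exactly. Their poses are not given: they have to be found in the camera images.
- shaker: navy tube shaker, fixed, 220 (x) x 190 mm, housing 82 mm tall; on top an aluminium platform 136 x 104 mm whose deck carries the cassette, 96 mm above the bench. Origin at the centre of the underside, at bench level; x runs from the control panel (front) to the back, z up
- seat (a point): centre of the shaker's deck, 96 mm above the bench, axes as the shaker's. Stops and guides 8 mm high leave the cassette 1 mm (x) and 1.5 mm (y) play each way. At |y| = 31 to 43 mm, |x| < 15 mm, two steel keepers 11 mm high hook over the noses of the cassette's catches: keep fingertips above them
- cassette: loose green cassette with 15 white-capped tubes, clipped on the deck: 106 mm long (x), 50 mm wide (y), 0.2 to 0.3 kg, yellow catches on the long sides. Origin at the centre of its underside, z up; x lies along the shaker's x. Its two end blocks are 42 mm high and carry the cover (tube caps end at 40 mm)
- pin_front (a point): tip of the locating pin at x = -44 mm, y = 0 of the cassette, 56 mm above its underside; steel, 6 mm across, rising 14 mm from the end block and tapering over the last 5 mm
- pin_back (a point): tip of the same pin at x = +44 mm, y = 0 of the cassette
- catches (a point): point midway between the two yellow catch paddles, 25 mm above the cassette's underside, axes as the cassette's. The paddles' outer faces lie at y = +-31 mm (62 mm apart), |x| < 13 mm, 14 to 36 mm above the underside; pinch them along y. Their noses, lower down, sit under the keepers
- catch_left (a joint): travel of the catch on the cassette's +y side, m: 0 = sprung out (hooked), 0.007 = in against its stop. 3 N starts it, 6.5 N holds it in; free of the keeper from 0.003 (cassette centred) to 0.0045 (pushed aside). Both fully in: 48 mm over the outer faces, on solid stops, so a firm grip (40 N) lifts the cassette
- catch_right (a joint): the same for the catch on the cassette's -y side
- cover: loose orange retaining cover, flat on the bench: plate 108 (x) x 44 (y) x 5 mm, 50 to 80 g. Origin at the centre of its underside, z up. Two 9 mm through holes at x = +-44 mm, y = 0 (either way round fits). A finger rib 60 mm long (x), 10 mm wide (y) stands on its middle up to 21 mm above the underside. Seated, its underside is 42 mm above the cassette's
- tip_box: blue pipette-tip box with yellow tips, 118 x 80 x 48 mm, bystander; origin at the centre of its underside
- tube_rack: bright green bench rack with white-capped microtubes, 104 x 64 x 48 mm, no pins and no yellow catches, bystander; origin at the centre of its underside
- freezer_box: square red freezer box, 104 x 104 x 50 mm, bystander; origin at the centre of its underside
- bottle_a: small pale reagent bottle with a white cap, 34 mm across, 62 mm tall, bystander; origin at the centre of its underside
- bottle_b: small pale reagent bottle with a blue cap, 34 mm across, 62 mm tall, bystander; origin at the centre of its underside
- timer: flat white lab timer, 75 x 62 x 12 mm, bystander; origin at the centre of its underside
Mind the look-alikes: they are no part of the job. There is more than one size of the cover; the one meant has the size given above.

How it is judged:
On the way, in this order (a step that is already met when the one before it is completed fails the run):
1. the cover lies flush on the clipped-in cassette, its holes over the pins, and is let go (z of cover in the frame of cassette between 0.04 and 0.044 m and horizontal distance between cover and cassette below 0.004 m and angle between the z axis of cover and the z axis of cassette, either way round below 0.04 rad and angle between the x axis of cover and the x axis of cassette, either way round below 0.08 rad and z of cassette in the frame of shaker below 0.1 m and contact force between the fingers and cover below 0.05 N), for 0.2 s.
2. both catches are pinched in (more than 3.5 mm each) while the cassette is still down in its seat (value of joint each of catch_left, catch_right above 0.0035 m and z of cassette in the frame of shaker below 0.1 m and contact force between the fingers and cassette above 2 N), for 0.05 s.
At the end, for the whole second after the job is handed in: Cassette held still by both catches (each in over 3.5 mm), underside 55 mm or more above the deck, within 60 mm of the shaker's middle in plan and 0.15 rad of level, not touching the shaker; cover still flush on it (42 +-2 mm up, within 4 mm and 0.08 rad) (z of cover in the frame of cassette between 0.04 and 0.044 m and horizontal distance between cover and cassette below 0.004 m and angle between the z axis of cover and the z axis of cassette, either way round below 0.04 rad and angle between the x axis of cover and the x axis of cassette, either way round below 0.08 rad and value of joint each of catch_left, catch_right above 0.0035 m and z of cassette in the frame of shaker above 0.151 m and angle between cassette's own z axis and vertical below 0.15 rad and contact force between the fingers and cassette above 2 N and contact force between cassette and shaker below 0.1 N and horizontal distance between cassette and shaker below 0.06 m and linear speed of cassette below 0.03 m/s); the arm keeps its last pose, push and grip.
It fails at once if the cassette is out of its seat without both catches pinched (z of cassette in the frame of shaker above 0.11 m and value of joint any of catch_left, catch_right below 0.002 m).
It fails at once if another thing on the bench is pushed more than 30 mm or tipped (distance of any of tip_box, tube_rack, freezer_box, bottle_a, bottle_b, timer from where it was at the start of the episode above 0.03 m or angle between any of tip_box, tube_rack, freezer_box, bottle_a, bottle_b, timer's own z axis and vertical above 0.3 rad).
It also fails if it takes over 54 s, if anything falls off the work surface, if the arm or the gripper's body presses on something with over 40 N, if the wrist force passes 120 N, or if a joint passes its speed limit or range.

## Working session

There is one attempt and no reset: what is moved stays moved. The work goes in short steps, Python scripts to look and compute and a shell command to move; the robot and the scene stay as the last step left them, time stands still between calls to the robot, and variables do not carry over. Pictures are saved under pics/ and viewed, and the job is handed in when it is done.

```bash
ls; mkdir -p pics; python3 - <<'E'
from bench import r, optics
import cv2, numpy as np
np.set_printoptions(precision=4,suppress=True)
s=r.read_state(); print(s)
for n in ("scene","top","wrist"):
    im=optics.camera(n); cv2.imwrite(f"pics/{n}0.png",im[:,:,::-1])
    print(n,optics.camera_model(n))
E
```

```text
pics
{'time': 0.0, 'joint_positions': array([ 1.2374,  0.3328, -0.0647,  1.4609,  0.0216,  1.3499, -0.0885]), 'joint_vel': array([-0.0004,  0.0007, -0.0002, -0.0027, -0.0003,  0.0013, -0.001 ]), 'joint_torque': array([ -0.    , -62.3258,   0.0247, -38.9907,  -0.0614,   0.0395,
         0.0001]), 'ee_pos': array([ 0.191 , -0.5947,  0.2388]), 'eef_rot': array([-0.6985, -0.1099,  0.6987, -0.109 ]), 'ft_force': array([ 1.2867,  0.7449, -1.0021]), 'torque': array([-0.0014,  0.0532, -0.0243]), 'width': 0.08711845011723973}
scene {'camera_matrix': array([[425.2675,   0.    , 253.5696],
       [  0.    , 425.2675, 193.1993],
       [  0.    ,   0.    ,   1.    ]]), 'world_from_camera': array([[ 0.1462,  0.7382, -0.6585,  1.3601],
       [ 0.9892, -0.1054,  0.1014, -0.0606],
       [ 0.0055, -0.6663, -0.7457,  1.0221],
       [ 0.    ,  0.    ,  0.    ,  1.    ]])}
top {'camera_matrix': array([[449.9825,   0.    , 254.0636],
       [  0.    , 449.9825, 193.421 ],
       [  0.    ,   0.    ,   1.    ]]), 'world_from_camera': array([[-0.0172, -0.9843,  0.1759,  0.2967],
       [-0.9998,  0.0159, -0.0087,  0.0909],
       [ 0.0057, -0.1761, -0.9844,  1.6119],
       [ 0.    ,  0.    ,  0.    ,  1.    ]])}
wrist {'camera_matrix': array([[275.0769,   0.    , 252.6747],
       [  0.    , 275.0769, 190.3473],
       [  0.    ,   0.    ,   1.    ]]), 'tool_from_camera': array([[ 0.0007, -0.282 ,  0.9594, -0.1442],
       [ 1.    ,  0.0008, -0.0005, -0.    ],
       [-0.0006,  0.9594,  0.282 , -0.0765],
       [ 0.    ,  0.    ,  0.    ,  1.    ]])}
```

View pics/scene0.png

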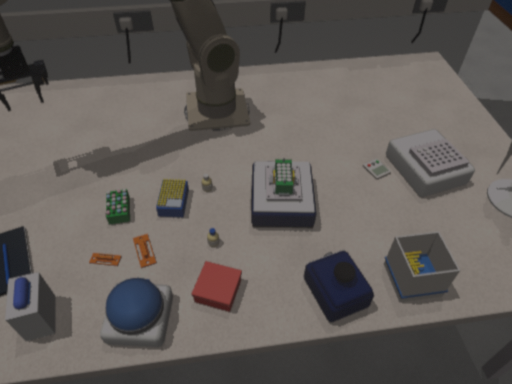

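View pics/top0.png

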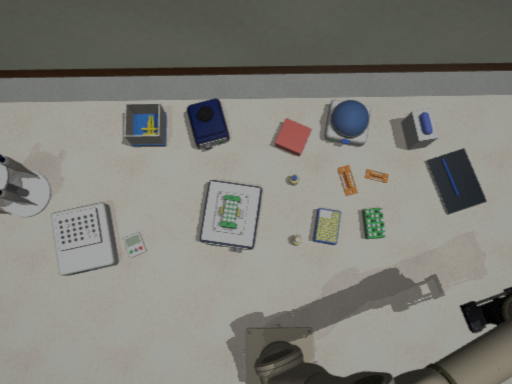

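View pics/wrist0.png

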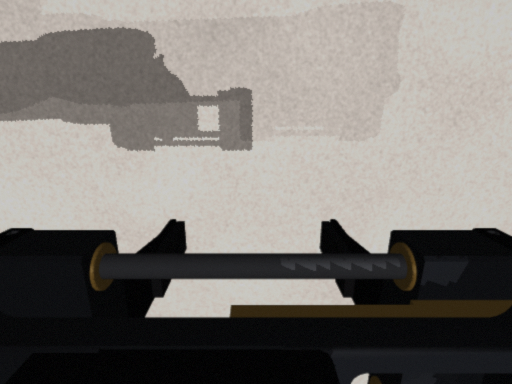

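The scene view shows the shaker with the green cassette at about (283,185) and two orange covers at (145,250) and (105,259). The top view shows the same covers at (347,180) and (377,176). I'll enlarge both views and measure them.

```bash
cat > h.py <<'E'
import numpy as np, cv2
from bench import r, optics
from scipy.spatial.transform import Rotation as R
np.set_printoptions(precision=4,suppress=True)
def model(name,st=None):
    m=optics.camera_model(name); K=np.array(m['camera_matrix'])
    if name=='wrist':
        st=st or r.read_state()
        T=np.eye(4);T[:3,:3]=R.from_quat(st['eef_rot']).as_matrix();T[:3,3]=st['ee_pos']
        return K,T@np.array(m['tool_from_camera'])
    return K,np.array(m['world_from_camera'])
def topix(K,T,P):
    P=np.atleast_2d(P); c=(P-T[:3,3])@T[:3,:3]; p=c@K.T; return p[:,:2]/p[:,2:]
def toplane(K,T,uv,z):
    uv=np.atleast_2d(uv); d=np.c_[uv,np.ones(len(uv))]@np.linalg.inv(K).T@T[:3,:3].T
    o=T[:3,3]; return o+d*((z-o[2])/d[:,2:])
def crop(im,x0,y0,x1,y1,s,f):
    cv2.imwrite(f,cv2.resize(im[y0:y1,x0:x1,::-1],None,fx=s,fy=s,interpolation=cv2.INTER_CUBIC))
E
python3 - <<'E'
from h import *
im=cv2.imread('pics/top0.png')[:,:,::-1]
K,T=model('top')
hsv=cv2.cvtColor(np.ascontiguousarray(im),cv2.COLOR_RGB2HSV)
m=cv2.inRange(hsv,(5,120,120),(18,255,255))
n,l,st,c=cv2.connectedComponentsWithStats(m)
for i in range(1,n):
    if st[i,4]<30: continue
    ys,xs=np.where(l==i); print(st[i],c[i])
    rc=cv2.minAreaRect(np.c_[xs,ys].astype(np.float32)); b=cv2.boxPoints(rc)
    w=toplane(K,T,b,0.005); print(rc, w, np.linalg.norm(w-np.roll(w,1,0),axis=1), w.mean(0))
crop(im,185,165,285,265,6,'pics/topA.png')
crop(im,280,140,400,250,5,'pics/topB.png')
s=cv2.imread('pics/scene0.png')[:,:,::-1]
crop(s,240,140,330,230,6,'pics/scA.png')
E
```

```text
[338 166  19  29 188] [347.367  179.9202]
((347.248291015625, 179.8157501220703), (28.741809844970703, 11.396895408630371), 73.0724868774414) [[ 0.6747 -0.2314  0.005 ]
 [ 0.6866 -0.2722  0.005 ]
 [ 0.5834 -0.2971  0.005 ]
 [ 0.5719 -0.2567  0.005 ]] [0.1059 0.0424 0.1061 0.042 ] [ 0.6291 -0.2644  0.005 ]
[366 170  22  12 105] [376.6857 175.4762]
((376.3098449707031, 175.30819702148438), (21.586957931518555, 8.016376495361328), 13.240520477294922) [[ 0.6393 -0.3296  0.005 ]
 [ 0.6685 -0.3381  0.005 ]
 [ 0.6487 -0.414   0.005 ]
 [ 0.6196 -0.4053  0.005 ]] [0.0782 0.0304 0.0785 0.0303] [ 0.644  -0.3718  0.005 ]
```

```bash
python3 - <<'E'
import cv2,numpy as np
a=cv2.imread('pics/topA.png');b=cv2.imread('pics/topB.png')
print(a.shape,b.shape)
E
```

```text
(600, 600, 3) (550, 600, 3)
```

View pics/topA.png

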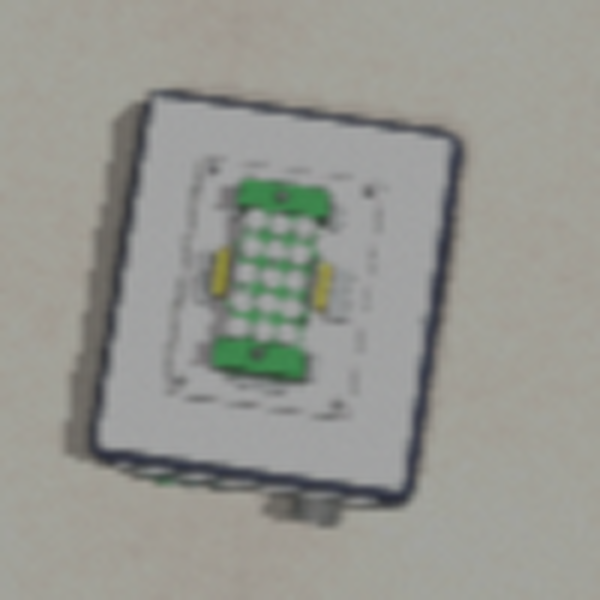

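View pics/topB.png

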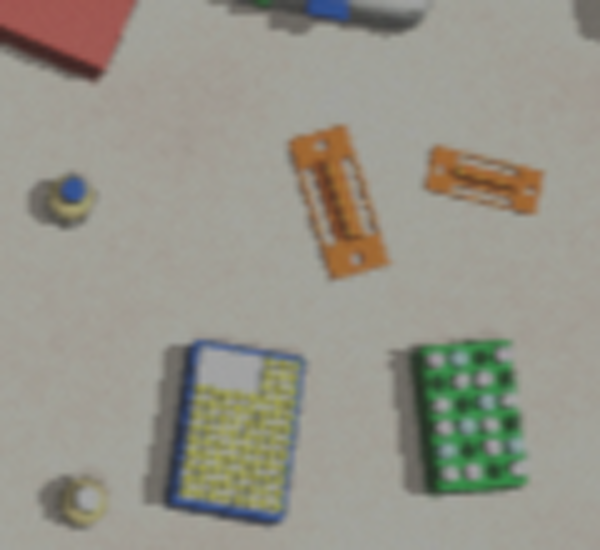

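View pics/scA.png

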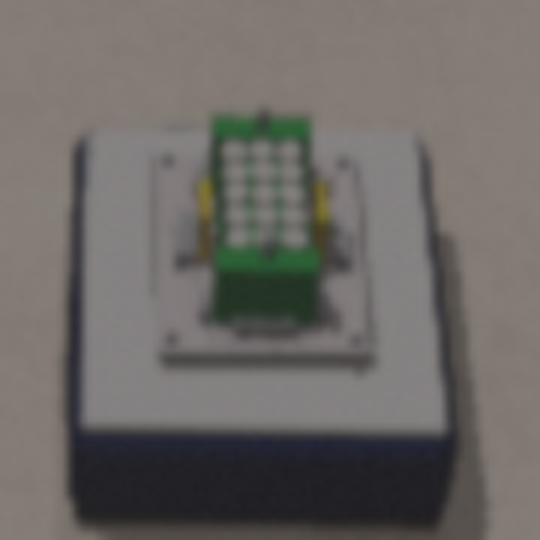

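The larger cover (about 106 x 42 mm as measured) is the one meant. The other is 78 x 30 mm. Next I'll get the cassette pose and the tool axes.

```bash
cat >> h.py <<'E'
def rel(target,yaw_y=None,st=None):
    """shift in tool axes (cm), and spin (deg) to bring tool y axis onto world yaw yaw_y (deg, mod 180)"""
    st=st or r.read_state(); M=R.from_quat(st['eef_rot']).as_matrix()
    print('t',st['time'],'tcp',st['ee_pos'],'tooly yaw',np.degrees(np.arctan2(M[1,1],M[0,1])),'toolx',M[:,0],'toolz',M[:,2],'F',st['ft_force'],'w',st['width'],'j7',st['joint_positions'])
    d=(np.array(target)-st['ee_pos'])@M*100
    print('shift cm tool xyz',d)
    if yaw_y is not None:
        a=np.radians(yaw_y); v=M.T@np.array([np.cos(a),np.sin(a),0]); s=np.degrees(np.arctan2(v[2],v[1])); s=(s+90)%180-90
        print('spin',s)
E
python3 - <<'E'
from h import *
K,T=model('top')
pt=np.array([[282,196],[258,352]])/6+[185,165]-0.4
w=toplane(K,T,pt,0.15);print(w,w.mean(0),np.degrees(np.arctan2(*(w[0]-w[1])[[1,0]])),np.linalg.norm(w[0]-w[1]))
cat=np.array([[220,275],[323,287]])/6+[185,165]-.4
w=toplane(K,T,cat,0.096+0.036);print(w,w.mean(0))
K,T=model('scene')
pt=np.array([[264,117],[267,243]])/6+[240,140]-0.4
w=toplane(K,T,pt,0.15);print(w,w.mean(0),np.degrees(np.arctan2(*(w[0]-w[1])[[1,0]])),np.linalg.norm(w[0]-w[1]))
rel([0.629,-0.264,0.2],103.9)
im=cv2.imread('pics/scene0.png')[:,:,::-1]
hsv=cv2.cvtColor(np.ascontiguousarray(im),cv2.COLOR_RGB2HSV)
m=cv2.inRange(hsv,(5,120,100),(18,255,255))
n,l,st,c=cv2.connectedComponentsWithStats(m)
for i in range(1,n):
    if st[i,4]<30: continue
    ys,xs=np.where(l==i)
    w=toplane(K,T,np.c_[xs,ys],0.005).astype(np.float32); print(cv2.minAreaRect(w[:,:2]))
E
```

```text
[[0.5463 0.1522 0.15  ]
 [0.4605 0.166  0.15  ]] [0.5034 0.1591 0.15  ] -9.114182808104365 0.0868736138916015
[[0.5056 0.1876 0.132 ]
 [0.498  0.1307 0.132 ]] [0.5018 0.1592 0.132 ]
[[0.4684 0.1659 0.15  ]
 [0.553  0.1507 0.15  ]] [0.5107 0.1583 0.15  ] 169.84398202999603 0.08588444376283945
t 0.15 tcp [ 0.191  -0.5948  0.239 ] tooly yaw -72.19210479662833 toolx [-0.0004  0.001  -1.    ] toolz [-0.9521 -0.3058  0.0001] F [0.6049 0.8857 0.3741] w 0.08708497064279308 j7 [ 1.2374  0.3327 -0.0647  1.4607  0.0217  1.3499 -0.0885]
shift cm tool xyz [  3.9088 -18.0982 -51.8147]
spin 3.907902901308404Traceback (most recent call last):
  File "<stdin>", line 18, in <module>
cv2.error: OpenCV(4.12.0) /io/opencv/modules/imgproc/src/convhull.cpp:143: error: (-215:Assertion failed) total >= 0 && (depth == CV_32F || depth == CV_32S) in function 'convexHull'
```

```bash
python3 -m inch '[{"translation":[0.4,-1.8,-5.2],"spin":0.4},{"translation":[0.4,-1.8,-5.2],"spin":0.4},{"translation":[0.4,-1.8,-5.2],"spin":0.4},{"translation":[0.4,-1.8,-5.2],"spin":0.4},{"translation":[0.4,-1.8,-5.2],"spin":0.4},{"translation":[0.4,-1.8,-5.2],"spin":0.4},{"translation":[0.4,-1.8,-5.2],"spin":0.4},{"translation":[0.4,-1.8,-5.2],"spin":0.4},{"translation":[0.4,-1.8,-5.2],"spin":0.4},{"translation":[0.4,-1.8,-5.0],"spin":0.3},{"translation":[0,0,0],"spin":0}]' 0.3
python3 - <<'E'
from h import *
rel([0.629,-0.264,0.15],103.9)
im=optics.camera('wrist'); cv2.imwrite('pics/w1.png',im[:,:,::-1])
E
```

```text
time: 1.52
ee_pos: [0.6511, -0.27, 0.1926]
eef_rot: [-0.701, -0.085, 0.704, -0.081]
ft_force: [-0.3, 0.2, -0.1]
width: 0.0607
t 1.525 tcp [ 0.6511 -0.27    0.1926] tooly yaw -76.5089329074724 toolx [-0.0054  0.0045 -1.    ] toolz [-0.9724 -0.2333  0.0042] F [-0.344   0.2044 -0.1468] w 0.06067678805448551 j7 [ 0.5231  0.5566 -0.295   1.2588  0.1549  1.3548 -1.0992]
shift cm tool xyz [ 4.2721 -1.0719  1.9933]
spin -0.40758998884564335
```

View pics/w1.png

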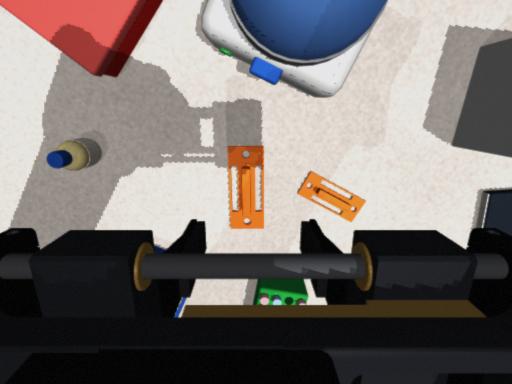

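The wrist view shows the big cover at about (246,188), with its holes at (246,155) and (247,221). The jaws are aligned with it. I'll compute the pose from this view.

```bash
python3 - <<'E'
from h import *
im=cv2.imread('pics/w1.png')
crop(im[:,:,::-1],205,130,285,240,6,'pics/w1c.png')
hsv=cv2.cvtColor(im,cv2.COLOR_BGR2HSV)
m=cv2.inRange(hsv,(5,120,80),(18,255,255)); m[:, :215]=0; m[:,280:]=0
ys,xs=np.where(m>0)
K,T=model('wrist')
w=toplane(K,T,np.c_[xs,ys],0.005).astype(np.float32)
rc=cv2.minAreaRect(np.ascontiguousarray(w[:,:2]));print(rc)
mm=cv2.morphologyEx(m,cv2.MORPH_OPEN,np.ones((3,3)))
print(xs.min(),xs.max(),ys.min(),ys.max())
h=toplane(K,T,[[246,154.5],[247,220.5]],0.005);print(h,h.mean(0),np.degrees(np.arctan2(*(h[0]-h[1])[[1,0]])),np.linalg.norm(h[0]-h[1]))
E
```

```text
((0.6276995539665222, -0.2680235207080841), (0.10760051012039185, 0.043316636234521866), 13.97516918182373)
228 263 146 228
[[ 0.67   -0.2586  0.005 ]
 [ 0.5862 -0.2792  0.005 ]] [ 0.6281 -0.2689  0.005 ] 13.82310735325627 0.08632810676714049
```

View pics/w1c.png

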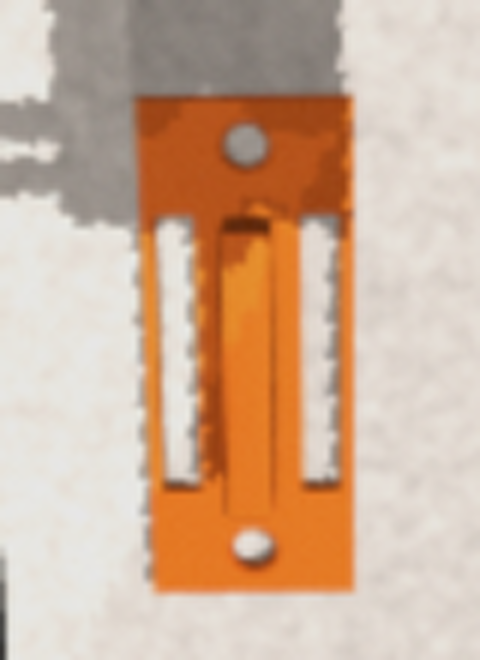

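```bash
python3 - <<'E'
from h import *
rel([0.628,-0.2683,0.028],103.95)
E
python3 -m inch '[{"translation":[2,-0.3,1.1],"spin":-0.2},{"translation":[4,-0.2,1.1],"spin":-0.2},{"translation":[4,0,0],"spin":0},{"translation":[0,0,0],"spin":0}]' 0.45
python3 - <<'E'
from h import *
rel([0.628,-0.2683,0.025],103.95)
im=optics.camera('wrist'); cv2.imwrite('pics/w2.png',im[:,:,::-1])
E
```

```text
t 1.575 tcp [ 0.6495 -0.2727  0.1929] tooly yaw -76.67749522994148 toolx [-0.006   0.0027 -1.    ] toolz [-0.9731 -0.2304  0.0052] F [-0.8417  0.2098  0.087 ] w 0.0610673348937853 j7 [ 0.5254  0.5552 -0.293   1.26    0.1555  1.3549 -1.0983]
shift cm tool xyz [16.5068 -0.8588  1.9079]
spin -0.6263115177912368
time: 2.08
ee_pos: [0.6222, -0.2787, 0.0915]
eef_rot: [-0.7, -0.082, 0.705, -0.082]
ft_force: [0.1, 0.5, 0.6]
width: 0.0481
t 2.075 tcp [ 0.6222 -0.2787  0.0915] tooly yaw -76.63968482844587 toolx [-0.0068 -0.0011 -1.    ] toolz [-0.9729 -0.2311  0.0068] F [0.1347 0.5387 0.5531] w 0.048135789072010014 j7 [ 0.5546  0.5835 -0.2858  1.4377  0.1743  1.1511 -1.0961]
shift cm tool xyz [ 6.6497 -0.8752 -0.8454]
spin -0.5894686268123905
```

View pics/w2.png

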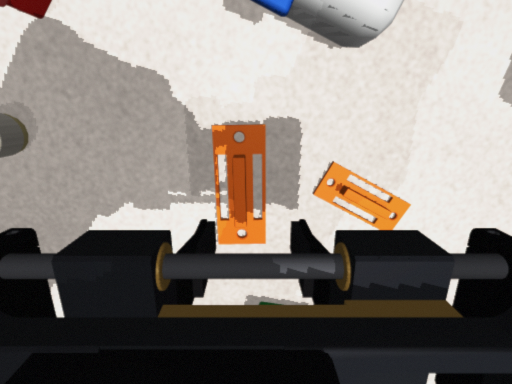

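```bash
cat >> h.py <<'E'
import pickle
def snap(name,f):
    st=r.read_state(); K,T=model(name,st); im=optics.camera(name)
    cv2.imwrite(f'pics/{f}.png',im[:,:,::-1]); pickle.dump((K,T),open(f'pics/{f}.pkl','wb'))
    return im,K,T
def load(f):
    K,T=pickle.load(open(f'pics/{f}.pkl','rb')); return cv2.imread(f'pics/{f}.png')[:,:,::-1],K,T
E
python3 - <<'E'
from h import *
im,K,T=snap('wrist','w3')
hsv=cv2.cvtColor(np.ascontiguousarray(im),cv2.COLOR_RGB2HSV)
m=cv2.inRange(hsv,(5,120,80),(18,255,255)); m[:, :205]=0; m[:,275:]=0; m[250:]=0
ys,xs=np.where(m>0)
w=toplane(K,T,np.c_[xs,ys],0.005).astype(np.float32)
rc=cv2.minAreaRect(np.ascontiguousarray(w[:,:2]));print(rc)
h=toplane(K,T,[[239,137],[241.5,232.5]],0.005);print(h,h.mean(0),np.degrees(np.arctan2(*(h[0]-h[1])[[1,0]])),np.linalg.norm(h[0]-h[1]))
rel([rc[0][0],rc[0][1],0.025],104)
E
```

```text
((0.629996120929718, -0.2648813724517822), (0.10736164450645447, 0.04348790645599365), 13.991826057434082)
[[ 0.6736 -0.2557  0.005 ]
 [ 0.589  -0.277   0.005 ]] [ 0.6313 -0.2664  0.005 ] 14.083922722339207 0.08725977951115185
t 2.175 tcp [ 0.625  -0.2793  0.0958] tooly yaw -76.64121945182093 toolx [-0.0005 -0.0034 -1.    ] toolz [-0.9729 -0.231   0.0012] F [-0.152   0.585   1.0742] w 0.048106064653688205 j7 [ 0.5542  0.5805 -0.2864  1.4329  0.1741  1.1522 -1.0962]
shift cm tool xyz [ 7.072  -1.3093 -0.8305]
spin -0.6414462517045649
```

```bash
python3 -m inch '[{"translation":[1.5,-0.7,-0.4],"spin":-0.3},{"translation":[1.5,-0.6,-0.4],"spin":-0.3},{"translation":[1.0,0,0],"spin":0},{"translation":[0,0,0],"spin":0},{"translation":[0,0,0],"spin":0}]' 0.45
python3 - <<'E'
from h import *
rel([0.630,-0.265,0.025],104)
E
```

```text
time: 2.8
ee_pos: [0.6323, -0.2642, 0.057]
eef_rot: [0.703, 0.084, -0.7, 0.088]
ft_force: [-0.1, -0.1, -0.1]
width: 0.0478
t 2.8 tcp [ 0.6323 -0.2642  0.057 ] tooly yaw -75.96652820260995 toolx [ 0.0046 -0.0052 -1.    ] toolz [-0.9701 -0.2425 -0.0032] F [-0.1127 -0.1292 -0.1092] w 0.04778236204885832 j7 [ 0.531   0.6183 -0.2866  1.4632  0.1909  1.0812 -1.1202]
shift cm tool xyz [ 3.2019 -0.0012  0.2532]
spin 0.03461707527137037
```

```bash
python3 -m inch '[{"translation":[1.2,0,0.1],"spin":0},{"translation":[1.2,0,0.1],"spin":0},{"translation":[0.5,0,0],"spin":0},{"translation":[0,0,0],"spin":0},{"translation":[0,0,0],"spin":0}]' 0.45
python3 - <<'E'
from h import *
rel([0.630,-0.265,0.025],104)
E
```

```text
time: 3.42
ee_pos: [0.6302, -0.2655, 0.0261]
eef_rot: [0.703, 0.084, -0.7, 0.088]
ft_force: [-0.0, 0.4, 0.3]
width: 0.0476
t 3.425 tcp [ 0.6302 -0.2655  0.0261] tooly yaw -76.01205042635809 toolx [ 0.0047 -0.0055 -1.    ] toolz [-0.9703 -0.2417 -0.0032] F [-0.0347  0.4219  0.327 ] w 0.047641563064480835 j7 [ 0.5303  0.6501 -0.2806  1.4848  0.2014  1.0287 -1.1258]
shift cm tool xyz [ 0.1082 -0.0587  0.0098]
spin -0.010866509340758057
```

```bash
python3 -m inch '[{"translation":[0.1,0,0],"spin":0},{"translation":[0,0,0],"spin":0},{"translation":[0,0,0],"spin":0},{"translation":[0,0,0],"spin":0},{"translation":[0,0,0],"spin":0}]' 1 20
python3 - <<'E'
from h import *
rel([0.630,-0.265,0.025],104)
E
```

```text
time: 4.05
ee_pos: [0.6308, -0.2657, 0.026]
eef_rot: [0.704, 0.084, -0.7, 0.088]
ft_force: [-1.5, -0.6, 0.4]
width: 0.0095
t 4.05 tcp [ 0.6308 -0.2657  0.026 ] tooly yaw -76.00814294192234 toolx [ 0.006 -0.006 -1.   ] toolz [-0.9703 -0.2418 -0.0044] F [-1.5148 -0.6004  0.361 ] w 0.009477775694845912 j7 [ 0.5301  0.6503 -0.2805  1.4846  0.2017  1.0273 -1.1259]
shift cm tool xyz [ 0.0998 -0.0835  0.0615]
spin -0.006311289487996419
```

```bash
python3 -m inch '[{"translation":[-2,0,0],"spin":0},{"translation":[-4,0,0],"spin":4},{"translation":[-4,0,0],"spin":5},{"translation":[-4,0,0],"spin":5},{"translation":[-4,0,0],"spin":5},{"translation":[-2.5,0,0],"spin":4.5},{"translation":[0,0,0],"spin":0}]'
python3 - <<'E'
from h import *
rel([0.507,0.1585,0.24],80.5)
E
```

```text
time: 4.92
ee_pos: [0.6296, -0.2637, 0.2467]
eef_rot: [0.709, -0.065, -0.7, -0.061]
ft_force: [0.6, -0.9, -1.9]
width: 0.0098
t 4.925 tcp [ 0.6296 -0.2637  0.2467] tooly yaw -100.18082005453732 toolx [ 0.012  -0.007  -0.9999] toolz [-0.9842  0.1767 -0.013 ] F [ 0.55   -0.8864 -1.8688] w 0.009773678038879009 j7 [ 0.4837  0.4574 -0.2246  1.2815  0.1034  1.4001 -1.4831]
shift cm tool xyz [  0.2333 -39.3957  19.5355]
spin -0.6772493094060792
```

```bash
python3 -m inch '[{"translation":[0,-3,1.5],"spin":0},{"translation":[0,-4.5,2.8],"spin":0},{"translation":[0,-4.5,2.8],"spin":0},{"translation":[0,-4.5,2.8],"spin":0},{"translation":[0,-4.5,2.8],"spin":0},{"translation":[0,-4.5,2.8],"spin":-0.3},{"translation":[0,-3,2.5],"spin":-0.3},{"translation":[0,-1.5,1.5],"spin":0},{"translation":[0,0,0],"spin":0},{"translation":[0,0,0],"spin":0},{"translation":[0,0,0],"spin":0}]'
python3 - <<'E'
from h import *
rel([0.507,0.1585,0.21],80.5)
snap('wrist','w4')
E
```

```text
time: 6.3
ee_pos: [0.4809, 0.0717, 0.2379]
eef_rot: [0.707, -0.058, -0.703, -0.052]
ft_force: [-0.5, 0.7, -0.6]
width: 0.01
t 6.3 tcp [0.4809 0.0717 0.2379] tooly yaw -98.90594913932422 toolx [ 0.006  -0.0095 -0.9999] toolz [-0.9879  0.1547 -0.0074] F [-0.5314  0.6838 -0.5811] w 0.00997248914882514 j7 [ 0.1926  0.0495 -0.4521  1.8012  0.0336  1.2926 -1.9944]
shift cm tool xyz [ 2.7224 -9.001  -1.2148]
spin 0.5976450127994326
```

View pics/w4.png

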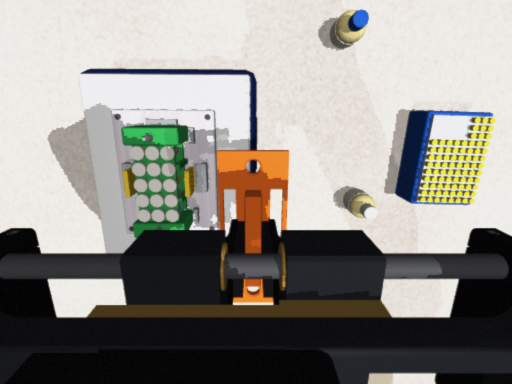

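```bash
python3 - <<'E'
from h import *
im,K,T=load('w4')
crop(im,105,100,225,240,5,'pics/w4a.png')
crop(im,210,140,300,310,4,'pics/w4b.png')
E
```

```text
(no output)
```

View pics/w4a.png

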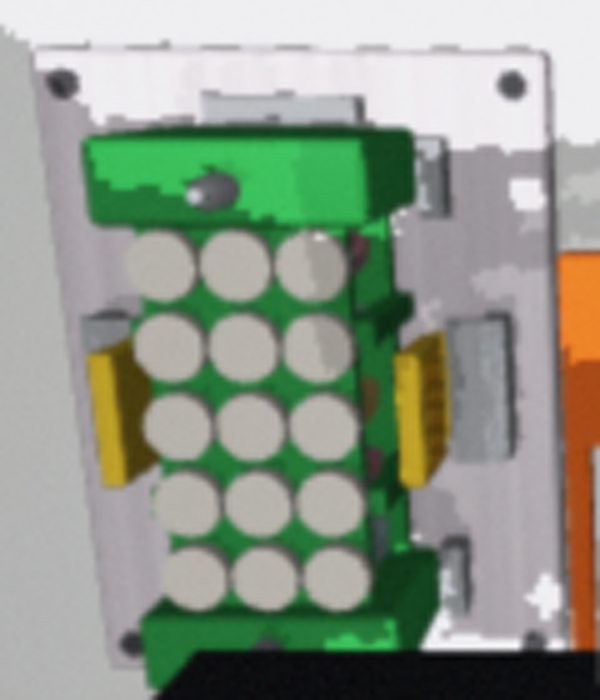

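View pics/w4b.png

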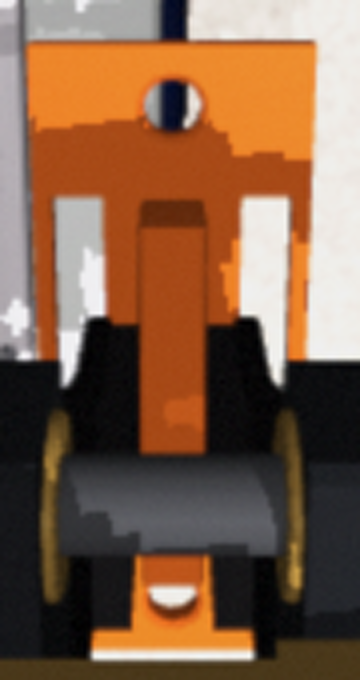

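```bash
python3 - <<'E'
from h import *
im,K,T=load('w4')
Tc=np.array(optics.camera_model('wrist')['tool_from_camera'])
def toolplane(uv,x):
    uv=np.atleast_2d(uv); d=np.c_[uv,np.ones(len(uv))]@np.linalg.inv(K).T@Tc[:3,:3].T
    o=Tc[:3,3]; return o+d*((x-o[0])/d[:,:1])
off=np.array([-.4,-.4])
hb=np.array([[172,104],[26,42],[316,42],[90,632],[172,617]])/4+[210,140]+off
print('tool frame: backhole, corners, back edge, hole near edge',toolplane(hb,0.021)*1e3)
caps=np.array([(163,266),(235,266),(312,267),(171,348),(243,348),(320,349),(178,428),(250,428),(326,428),(187,503),(258,504),(331,504),(194,578),(266,579),(337,579)])/5+[105,100]+off
w=toplane(K,T,caps,0.136).reshape(5,3,3)
c=w.mean((0,1)); print('caps centre',c)
dx=(w[0]-w[4]).mean(0); dy=(w[:,0]-w[:,2]).mean(0)
print('yaw',np.degrees(np.arctan2(dx[1],dx[0])),np.degrees(np.arctan2(dy[1],dy[0]))-90,'pitch',np.linalg.norm(dx)/4,np.linalg.norm(dy)/2)
pin=toplane(K,T,np.array([[198,196]])/5+[105,100]+off,0.152); base=toplane(K,T,np.array([[230,186]])/5+[105,100]+off,0.138); f=toplane(K,T,np.array([[268,645]])/5+[105,100]+off,0.15)
print('tip,base,front',pin,base,f)
cat=toplane(K,T,np.array([[102,352],[416,354],[118,478],[415,480]])/5+[105,100]+off,0.132);print('catch',cat)
yaw=np.arctan2(dx[1],dx[0]); X=np.array([np.cos(yaw),np.sin(yaw),0]); print('centre from pin',pin-.044*X,base-.044*X)
# end block corners top face
eb=toplane(K,T,np.array([[82,140],[360,131],[365,220],[97,223]])/5+[105,100]+off,0.138);print(eb,np.linalg.norm(eb[0]-eb[1]),np.linalg.norm(eb[0]-eb[3]))
E
```

```text
tool frame: backhole, corners, back edge, hole near edge [[ 21.       0.2395 -43.6774]
 [ 21.     -21.676  -53.1098]
 [ 21.      21.841  -53.1407]
 [ 21.     -14.2079  51.1406]
 [ 21.       0.2893  48.0157]]
caps centre [0.5047 0.1584 0.136 ]
yaw -9.328924917626088 -9.314172407823818 pitch 0.01492954084095051 0.013510754939336142
tip,base,front [[0.5478 0.1509 0.152 ]] [[0.5482 0.1504 0.138 ]] [[0.4671 0.1602 0.15  ]]
catch [[0.5222 0.1836 0.132 ]
 [0.5128 0.1264 0.132 ]
 [0.4982 0.1874 0.132 ]
 [0.489  0.1319 0.132 ]]
centre from pin [[0.5044 0.158  0.152 ]] [[0.5047 0.1575 0.138 ]]
[[0.5597 0.1736 0.138 ]
 [0.5538 0.1258 0.138 ]
 [0.5388 0.1285 0.138 ]
 [0.5455 0.1751 0.138 ]] 0.048151889091976555 0.014277678182630075
```

```bash
python3 - <<'E'
from h import *
rel([0.5047,0.1586,0.195],80.7)
E
python3 -m inch '[{"translation":[0,-2.5,-0.7],"spin":0.4},{"translation":[1,-3.5,-0.7],"spin":0},{"translation":[1,-2.3,-0.4],"spin":0},{"translation":[1,-0.8,0],"spin":0},{"translation":[0.5,0,0],"spin":0},{"translation":[0,0,0],"spin":0},{"translation":[0,0,0],"spin":0}]'
python3 - <<'E'
from h import *
rel([0.5047,0.1586,0.195],80.7)
E
```

```text
t 6.35 tcp [0.4809 0.0716 0.2378] tooly yaw -98.91658154798515 toolx [ 0.0059 -0.0095 -0.9999] toolz [-0.9879  0.1549 -0.0073] F [-0.1347 -0.5129 -0.6333] w 0.009718933565895059 j7 [ 0.1926  0.0496 -0.452   1.8012  0.0337  1.2927 -1.9945]
shift cm tool xyz [ 4.2143 -8.9976 -0.9736]
spin 0.38698490754055115
time: 7.22
ee_pos: [0.5169, 0.1534, 0.2005]
eef_rot: [0.707, -0.065, -0.702, -0.058]
ft_force: [0.6, -0.9, -1.1]
width: 0.0097
t 7.225 tcp [0.5169 0.1534 0.2005] tooly yaw -99.94327501443922 toolx [ 0.0054 -0.0111 -0.9999] toolz [-0.985   0.1726 -0.0072] F [ 0.5817 -0.9393 -1.1416] w 0.009733561311399356 j7 [ 0.0745  0.2081 -0.5127  1.7219  0.1204  1.2396 -2.2124]
shift cm tool xyz [ 0.536  -0.307   1.2939]
spin -0.6391661159664181
```

```bash
python3 -m inch '[{"translation":[0.2,-0.1,0.6],"spin":-0.3},{"translation":[0.2,-0.1,0.4],"spin":-0.2},{"translation":[0,0,0],"spin":0},{"translation":[0,0,0],"spin":0}]'
python3 - <<'E'
from h import *
rel([0.5047,0.1586,0.195],80.7)
E
```

```text
time: 7.72
ee_pos: [0.5068, 0.1565, 0.1971]
eef_rot: [0.707, -0.062, -0.702, -0.055]
ft_force: [0.3, 0.2, -0.9]
width: 0.0095
t 7.725 tcp [0.5068 0.1565 0.1971] tooly yaw -99.46468809125598 toolx [ 0.007  -0.0114 -0.9999] toolz [-0.9864  0.1643 -0.0087] F [ 0.2914  0.1521 -0.894 ] w 0.009533251826919992 j7 [ 0.0732  0.1909 -0.5193  1.7486  0.1142  1.2274 -2.2126]
shift cm tool xyz [ 0.2013 -0.1715  0.2441]
spin -0.1596422624050433
```

```bash
python3 -m inch '[{"translation":[0.2,-0.2,0.25],"spin":-0.2},{"translation":[0,0,0],"spin":0},{"translation":[0,0,0],"spin":0}]'
python3 - <<'E'
from h import *
rel([0.5047,0.1586,0.195],80.7)
im,K,T=snap('wrist','w5'); crop(im,200,110,310,220,5,'pics/w5c.png')
im,K,T=snap('scene','s5'); crop(im,240,120,330,230,5,'pics/s5c.png')
E
```

```text
time: 8.1
ee_pos: [0.5046, 0.1591, 0.1949]
eef_rot: [0.708, -0.061, -0.702, -0.053]
ft_force: [0.0, -0.2, -0.9]
width: 0.0096
t 8.1 tcp [0.5046 0.1591 0.1949] tooly yaw -99.24537788948541 toolx [ 0.007  -0.0113 -0.9999] toolz [-0.987   0.1606 -0.0087] F [ 0.0216 -0.1837 -0.9281] w 0.009642259343875099 j7 [ 0.0702  0.1901 -0.5219  1.7544  0.1145  1.2226 -2.2151]
shift cm tool xyz [-0.0105  0.0495 -0.0135]
spin 0.059640366108368426
```

View pics/w5c.png

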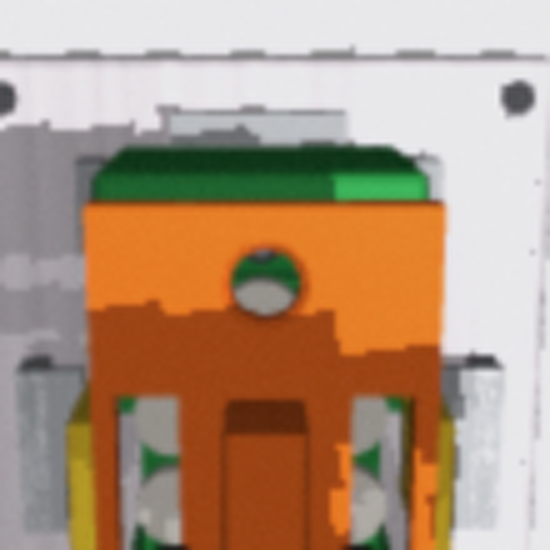

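View pics/s5c.png

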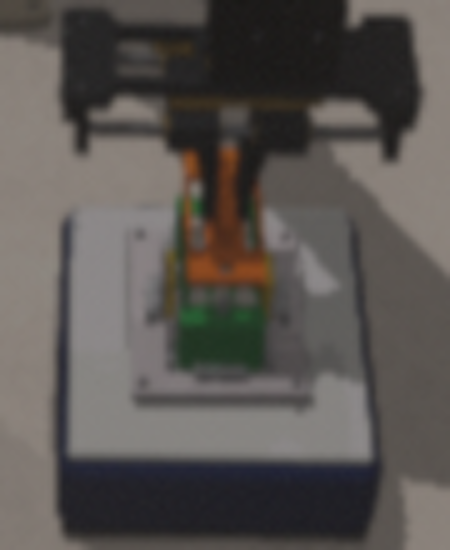

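```bash
python3 - <<'E'
from h import *
im,K,T=load('w5')
st=r.read_state(); M=R.from_quat(st['eef_rot']).as_matrix(); p=st['ee_pos']
hb=p+M@[0.026,0.00015,-0.0437]; print('hole bottom',hb)
X=np.array([np.cos(np.radians(-9.3)),np.sin(np.radians(-9.3)),0])
for nm,P in (('hole top',p+M@[0.021,0.00015,-0.0437]),('pin tip below hole',[hb[0],hb[1],.152]),('pin est',np.array([.5046,.1582,.152])+.044*X),('pin base est',np.array([.5046,.1582,.138])+.044*X)):
    print(nm,(topix(K,T,P)-[200,110]+.4)*5)
for z in (.138,):
    for y in (-.025,.025):
        for x in (.053,):
            Y=np.array([-X[1],X[0],0]); P=np.array([.5046,.1582,z])+x*X+y*Y
            print('corner',(topix(K,T,P)-[200,110]+.4)*5,(topix(K,T,P-[0,0,.042])-[200,110]+.4)*5)
E
```

```text
hole bottom [0.5479 0.1517 0.1693]
hole top [[264.1218 279.9584]]
pin tip below hole [[263.1038 249.3015]]
pin est [[267.1289 247.9141]]
pin base est [[266.1171 232.2349]]
corner [[437.8173 170.7317]] [[406.628  144.0981]]
corner [[ 94.2232 170.5442]] [[120.7285 143.8896]]
```

```bash
python3 -m inch '[{"translation":[0.5,0,0],"spin":0},{"translation":[0.5,0,0],"spin":0},{"translation":[0.2,0,0],"spin":0},{"translation":[0,0,0],"spin":0},{"translation":[0,0,0],"spin":0}]'
python3 - <<'E'
from h import *
rel([0.5047,0.1588,0.164],80.7)
im,K,T=snap('wrist','w6'); crop(im,200,110,310,220,5,'pics/w6c.png')
st=r.read_state(); M=R.from_quat(st['eef_rot']).as_matrix(); p=st['ee_pos']
hb=p+M@[0.026,0.00015,-0.0437]; print('hole bottom',hb)
for nm,P in (('hole top',p+M@[0.021,0.00015,-0.0437]),('pin tip below hole',[hb[0],hb[1],.152])):
    print(nm,(topix(K,T,P)-[200,110]+.4)*5)
E
```

```text
time: 8.82
ee_pos: [0.5047, 0.1588, 0.1818]
eef_rot: [0.707, -0.061, -0.702, -0.053]
ft_force: [0.0, -0.3, -0.5]
width: 0.0095
t 8.825 tcp [0.5047 0.1588 0.1818] tooly yaw -99.25813746427222 toolx [ 0.0065 -0.0114 -0.9999] toolz [-0.987   0.1608 -0.0083] F [ 0.0262 -0.3462 -0.4646] w 0.009527529771041246 j7 [ 0.0684  0.2019 -0.5211  1.7704  0.1215  1.197  -2.2206]
shift cm tool xyz [ 1.7754 -0.0152  0.0125]
spin 0.046687076391236815
hole bottom [0.548  0.1514 0.1561]
hole top [[264.3258 279.8357]]
pin tip below hole [[264.0967 266.1816]]
```

View pics/w6c.png

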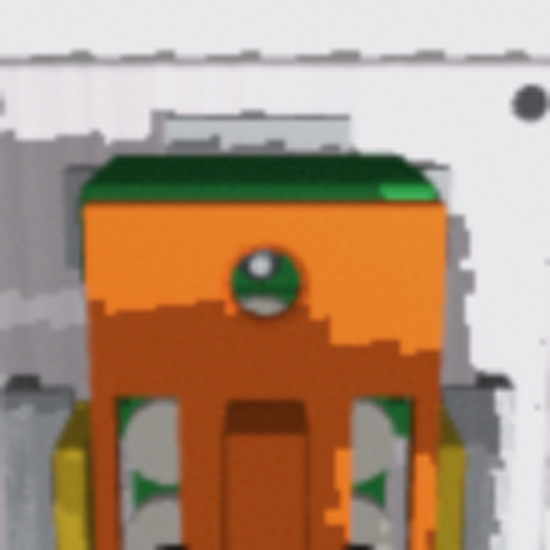

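```bash
python3 -m inch '[{"translation":[0.4,-0.05,0],"spin":0},{"translation":[0.4,0,0],"spin":0},{"translation":[0,0,0],"spin":0},{"translation":[0,0,0],"spin":0}]'
python3 - <<'E'
from h import *
rel([0.5047,0.1593,0.164],80.7)
im,K,T=snap('wrist','w7'); crop(im,200,110,310,220,5,'pics/w7c.png')
E
```

```text
time: 9.38
ee_pos: [0.5048, 0.1593, 0.1732]
eef_rot: [0.707, -0.061, -0.702, -0.053]
ft_force: [-0.5, -1.1, -0.0]
width: 0.0098
t 9.375 tcp [0.5048 0.1593 0.1732] tooly yaw -99.25532378694413 toolx [ 0.0066 -0.0114 -0.9999] toolz [-0.987   0.1607 -0.0083] F [-0.4919 -1.0969 -0.0465] w 0.009778934511575531 j7 [ 0.0662  0.2106 -0.5207  1.7799  0.1268  1.1801 -2.2256]
shift cm tool xyz [ 0.9198 -0.0088  0.0214]
spin 0.04951770349470053
```

View pics/w7c.png

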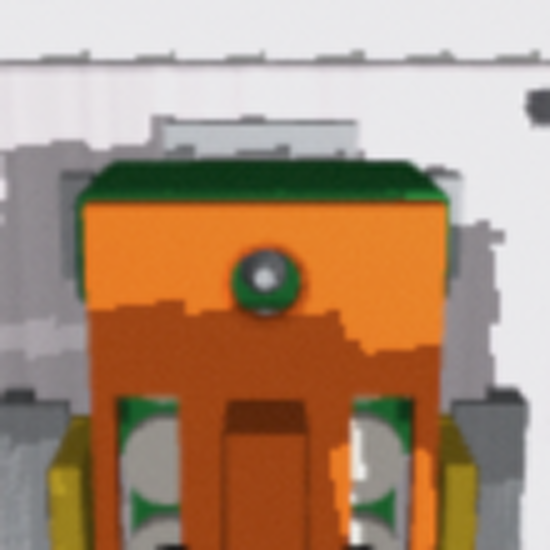

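```bash
python3 -m inch '[{"translation":[0.4,0,0],"spin":0},{"translation":[0.3,0,0],"spin":0},{"translation":[0.15,0,0],"spin":0},{"translation":[0,0,0],"spin":0},{"translation":[0,0,0],"spin":0}]'
python3 - <<'E'
from h import *
rel([0.5047,0.1593,0.164],80.7)
E
```

```text
time: 10.05
ee_pos: [0.505, 0.1592, 0.1642]
eef_rot: [0.707, -0.061, -0.702, -0.053]
ft_force: [-0.6, -0.1, -1.1]
width: 0.0096
t 10.05 tcp [0.505  0.1592 0.1642] tooly yaw -99.25800973305046 toolx [ 0.0068 -0.0113 -0.9999] toolz [-0.987   0.1608 -0.0085] F [-0.5518 -0.0632 -1.0722] w 0.009614528111208245 j7 [ 0.0645  0.2194 -0.5198  1.7903  0.1324  1.1621 -2.2299]
shift cm tool xyz [ 0.0195 -0.0068  0.0278]
spin 0.04688185143413648
```

```bash
python3 -m inch '[{"translation":[0.1,0,0],"spin":0},{"translation":[0,0,0],"spin":0},{"translation":[0,0,0],"spin":0}]'
```

```text
time: 10.42
ee_pos: [0.5051, 0.1592, 0.1641]
eef_rot: [0.708, -0.061, -0.702, -0.053]
ft_force: [-0.7, -0.1, -0.2]
width: 0.0099
```

```bash
python3 -m inch '[{"translation":[0,0,0],"spin":0},{"translation":[0,0,0],"spin":0},{"translation":[0,0,0],"spin":0},{"translation":[0,0,0],"spin":0}]' 0.5
python3 -m inch '[{"translation":[-2,0,0],"spin":0},{"translation":[-3,0,0],"spin":0},{"translation":[-2,0,0],"spin":0},{"translation":[0,0,0],"spin":0},{"translation":[0,0,0],"spin":0},{"translation":[0,0,0],"spin":0}]' 0
python3 - <<'E'
from h import *
rel([0.5047,0.1593,0.164],80.7)
im,K,T=snap('wrist','w8'); im,K,T=snap('scene','s8'); crop(im,230,110,340,230,5,'pics/s8c.png')
E
```

```text
time: 10.92
ee_pos: [0.5053, 0.1593, 0.164]
eef_rot: [0.708, -0.061, -0.702, -0.053]
ft_force: [0.4, -0.3, -0.8]
width: 0.0399
time: 11.68
ee_pos: [0.5038, 0.1597, 0.2336]
eef_rot: [0.707, -0.061, -0.703, -0.053]
ft_force: [0.3, 1.0, -0.5]
width: 0.0858
t 11.675 tcp [0.5038 0.1597 0.2336] tooly yaw -99.25337890163357 toolx [ 0.0047 -0.012  -0.9999] toolz [-0.987   0.1607 -0.0065] F [ 0.26    1.0245 -0.5308] w 0.08583863739778247 j7 [ 0.0743  0.1612 -0.5238  1.7018  0.0967  1.3021 -2.202 ]
shift cm tool xyz [ 6.9568 -0.0533 -0.0477]
spin 0.050791245737315194
```

View pics/w8.png

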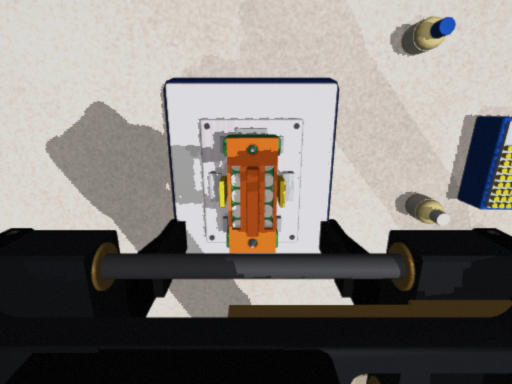

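View pics/s8c.png

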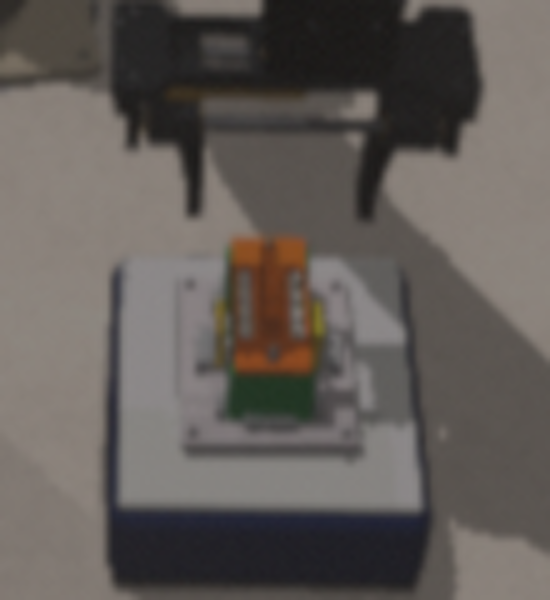

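```bash
python3 - <<'E'
from h import *
im,K,T=load('w8'); crop(im,195,125,310,260,5,'pics/w8c.png')
X=np.array([np.cos(np.radians(-9.3)),np.sin(np.radians(-9.3)),0]);Y=np.array([-X[1],X[0],0])
C=np.array([.5046,.1582,0])
Z=lambda z:np.array([0,0,z])
f=lambda P:(topix(K,T,P)[0]-[195,125]+.4)*5
for x,y in ((54,22),(54,-22),(-54,22),(-54,-22)): print('plate',x,y,f(C+X*x/1e3+Y*y/1e3+Z(.143)))
for x in (44,-44): print('pin',f(C+X*x/1e3+Z(.152)))
for x,y in ((13,31),(-13,31),(13,-31),(-13,-31)): print('catch',x,y,f(C+X*x/1e3+Y*y/1e3+Z(.132)))
E
```

```text
plate 54 22 [160.576   60.8895]
plate 54 -22 [421.5975  61.0269]
plate -54 22 [174.5603 637.5859]
plate -54 -22 [405.8437 636.6913]
pin [291.7263 127.6085]
pin [290.8993 612.026 ]
catch 13 31 [121.9454 281.4152]
catch -13 31 [126.3868 414.6231]
catch 13 -31 [458.0202 281.0276]
catch -13 -31 [453.2175 413.9145]
```

View pics/w8c.png

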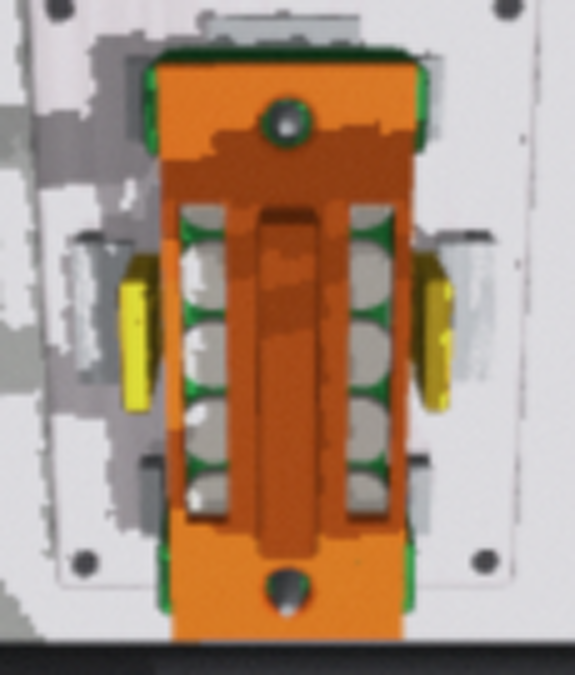

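The cover is flush: its outline matches the prediction for z = 0.143, and both pins show centred in the holes at (288,122) and (288,590) of the crop. Next I'll go down to the catches.

```bash
python3 - <<'E'
from h import *
rel([0.5050,0.1591,0.128],80.7)
E
python3 -m inch '[{"translation":[2,0,-0.1],"spin":0},{"translation":[2.5,0,0],"spin":0},{"translation":[2,0,0],"spin":0},{"translation":[1.5,0,0],"spin":0},{"translation":[1,0,0],"spin":0},{"translation":[0,0,0],"spin":0},{"translation":[0,0,0],"spin":0}]'
python3 - <<'E'
from h import *
rel([0.5050,0.1591,0.128],80.7)
E
```

```text
t 11.775 tcp [0.5038 0.1597 0.2336] tooly yaw -99.25775695113917 toolx [ 0.0045 -0.012  -0.9999] toolz [-0.987   0.1608 -0.0063] F [0.2917 0.3706 1.186 ] w 0.08687984850628934 j7 [ 0.0743  0.1612 -0.5237  1.7017  0.0966  1.3023 -2.2019]
shift cm tool xyz [10.5595 -0.0828 -0.0608]
spin 0.046288418197917736
time: 12.65
ee_pos: [0.5052, 0.1584, 0.1399]
eef_rot: [0.706, -0.061, -0.703, -0.053]
ft_force: [-0.3, 0.3, 0.6]
width: 0.0867
t 12.65 tcp [0.5052 0.1584 0.1399] tooly yaw -99.2572270308349 toolx [ 0.0037 -0.0119 -0.9999] toolz [-0.987   0.1608 -0.0056] F [-0.3476  0.3086  0.6432] w 0.0866843768063825 j7 [ 0.0604  0.2471 -0.5168  1.8141  0.1486  1.1177 -2.2413]
shift cm tool xyz [ 1.188  -0.0809  0.0344]
spin 0.0463360491636422
```

```bash
python3 -m inch '[{"translation":[0.5,-0.1,0],"spin":0},{"translation":[0.5,0,0],"spin":0},{"translation":[0.15,0,0],"spin":0},{"translation":[0,0,0],"spin":0},{"translation":[0,0,0],"spin":0}]'
python3 - <<'E'
from h import *
rel([0.5050,0.1591,0.128],80.7)
im,K,T=snap('wrist','w9')
im,K,T=snap('scene','s9'); crop(im,230,110,340,230,5,'pics/s9c.png')
E
```

```text
time: 13.28
ee_pos: [0.5061, 0.1596, 0.1288]
eef_rot: [0.707, -0.061, -0.702, -0.053]
ft_force: [0.3, 0.1, 0.6]
width: 0.0868
t 13.275 tcp [0.5061 0.1596 0.1288] tooly yaw -99.25956588433188 toolx [ 0.0056 -0.0115 -0.9999] toolz [-0.987   0.1608 -0.0074] F [0.266  0.1099 0.5817] w 0.08679358754982841 j7 [ 0.0558  0.2609 -0.5154  1.8239  0.158   1.0944 -2.2502]
shift cm tool xyz [0.0753 0.0609 0.0976]
spin 0.04486778737376085
```

View pics/w9.png

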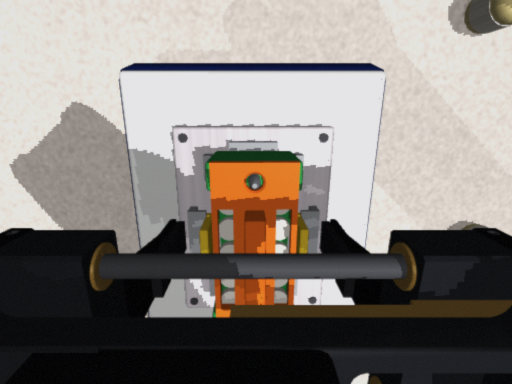

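View pics/s9c.png

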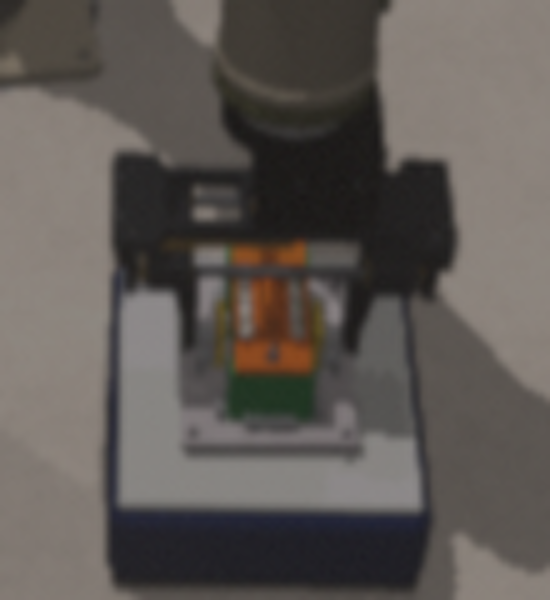

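```bash
python3 -m inch '[{"translation":[0.05,0.05,0.08],"spin":0},{"translation":[0,0,0],"spin":0},{"translation":[0,0,0],"spin":0},{"translation":[0,0,0],"spin":0},{"translation":[0,0,0],"spin":0}]' 1 20
python3 -m inch '[{"translation":[0,0,0],"spin":0},{"translation":[0,0,0],"spin":0},{"translation":[0,0,0],"spin":0}]' 1 42
python3 - <<'E'
from h import *
rel([0.5050,0.1591,0.128],80.7)
im,K,T=snap('wrist','w10')
E
```

```text
time: 14.0
ee_pos: [0.5052, 0.1592, 0.1285]
eef_rot: [0.707, -0.061, -0.702, -0.053]
ft_force: [-0.0, -0.9, 0.8]
width: 0.0474
time: 14.38
ee_pos: [0.5052, 0.1592, 0.1285]
eef_rot: [0.707, -0.061, -0.702, -0.053]
ft_force: [0.0, 0.2, 1.1]
width: 0.0465
t 14.375 tcp [0.5052 0.1592 0.1285] tooly yaw -99.26111652126892 toolx [ 0.006  -0.0115 -0.9999] toolz [-0.9869  0.1608 -0.0078] F [0.0125 0.1787 1.1084] w 0.04646043546354104 j7 [ 0.0565  0.259  -0.5156  1.8267  0.1573  1.093  -2.2498]
shift cm tool xyz [0.0504 0.0089 0.0197]
spin 0.043528957565797555
```

View pics/w10.png

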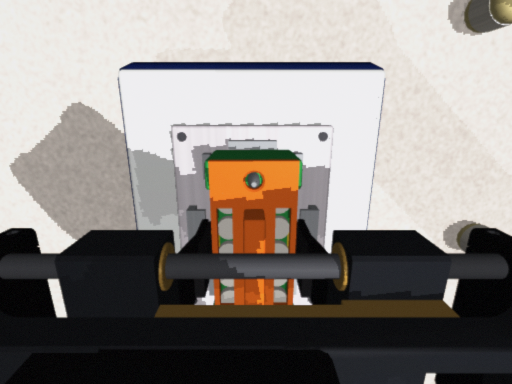

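Both catches are in: the width is 46.5 mm, near the 48 mm on the stops, and the cover is undisturbed. I'll lift gently.

```bash
python3 -m inch '[{"translation":[-0.3,0,0],"spin":0},{"translation":[-0.5,0,0],"spin":0},{"translation":[-0.7,0,0],"spin":0},{"translation":[-0.7,0,0],"spin":0},{"translation":[0,0,0],"spin":0},{"translation":[0,0,0],"spin":0}]' 1 45
python3 - <<'E'
from h import *
rel([0.5050,0.1591,0.21],80.7)
im,K,T=snap('wrist','w11')
E
```

```text
time: 15.18
ee_pos: [0.5046, 0.1593, 0.1516]
eef_rot: [0.707, -0.061, -0.703, -0.053]
ft_force: [0.2, -0.2, -3.5]
width: 0.046
t 15.175 tcp [0.5046 0.1593 0.1516] tooly yaw -99.25905733240282 toolx [ 0.005  -0.0118 -0.9999] toolz [-0.987   0.1608 -0.0068] F [ 0.1786 -0.219  -3.5376] w 0.045995140048851836 j7 [ 0.0621  0.2331 -0.5192  1.8034  0.1406  1.1393 -2.2369]
shift cm tool xyz [-5.84    0.0721 -0.0811]
spin 0.04515537408286718
```

View pics/w11.png

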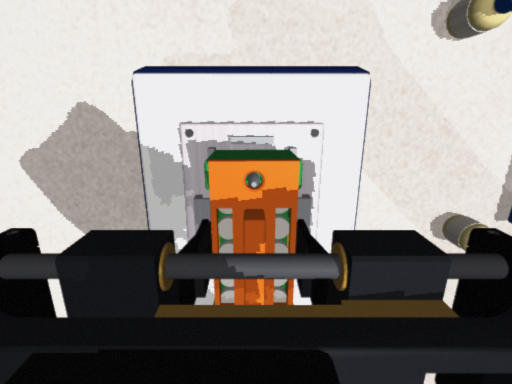

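```bash
python3 -m inch '[{"translation":[-0.7,0,0],"spin":0},{"translation":[-0.8,0,0],"spin":0},{"translation":[-0.8,0,0],"spin":0},{"translation":[-0.8,0,0],"spin":0},{"translation":[-0.8,0,0],"spin":0},{"translation":[-0.7,0,0],"spin":0},{"translation":[-0.5,0,0],"spin":0},{"translation":[0,0,0],"spin":0},{"translation":[0,0,0],"spin":0},{"translation":[0,0,0],"spin":0},{"translation":[0,0,0],"spin":0}]'
python3 - <<'E'
from h import *
rel([0.5050,0.1591,0.2035],80.7)
im,K,T=snap('wrist','w12')
im,K,T=snap('scene','s12'); crop(im,220,90,350,230,4,'pics/s12c.png')
print(r.read_state()['ee_pos'],r.read_state()['joint_vel'])
E
```

```text
time: 16.6
ee_pos: [0.5041, 0.1599, 0.2058]
eef_rot: [0.707, -0.061, -0.703, -0.053]
ft_force: [0.0, 0.0, -3.0]
width: 0.0462
t 16.6 tcp [0.5041 0.1599 0.2058] tooly yaw -99.25296537642743 toolx [ 0.0043 -0.0119 -0.9999] toolz [-0.987   0.1607 -0.0061] F [ 0.024   0.0295 -2.9642] w 0.04619994907242525 j7 [ 0.0712  0.1826 -0.5238  1.7387  0.1092  1.2474 -2.2126]
shift cm tool xyz [ 0.2349  0.0569 -0.1005]
spin 0.05091891870586096
[0.5041 0.1599 0.2059] [ 0.0012 -0.0012 -0.002  -0.0019 -0.0002  0.0008  0.0008]
```

View pics/w12.png

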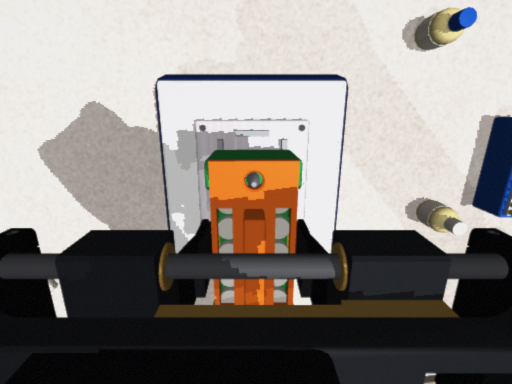

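View pics/s12c.png

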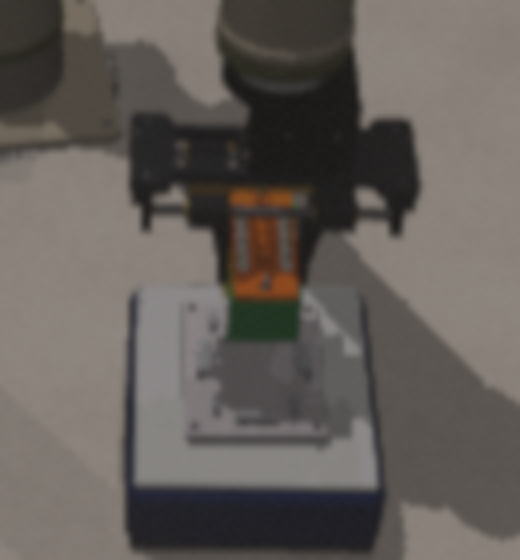

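```bash
python3 -c "
from bench import close_job; print(close_job())"
```

```text
the job is handed in; nothing more can be done
None
```

The job is handed in: the cassette hangs about 77 mm above its seat by its pinched catches, with the orange cover flush on it. No verdict was reported, so this rests on my own checks.

**What I did:** I took the larger orange cover (about 107 x 43 mm as measured). I lowered it onto the two pins, watching the back pin enter its hole, and let go. I then pinched the yellow catches at 42–45 N and lifted straight up. The clock stood at about 16.7 s of the 54 s allowed.

**Last checks before handing in:**
- **Cover:** after release its outline matched a flush plate at z = 0.143 m, with both pins in their holes. It had not moved in the wrist picture after the lift. The front pin could not be seen in that last picture.
- **Grip:** finger opening was 46.2 mm, a little under the 48 mm given for both catches fully in. I put this down to finger flex, and took both catches as in.
- **Hanging:** the wrist force changed by about -3 N, which fits the weight of the cassette and cover. The arm was still, and the tool was tilted by about 0.013 rad.
- **Bystanders:** I touched none of them, but I took no last top picture to confirm where they stand.

**What disagreed:** the first wrist reading of the cover's position was about 3 mm off because the arm was still settling. I measured it again before grasping.

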